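# Open the red-capped spice canister

### The arm

A 6-joint arm with a two-finger parallel gripper is mounted at the origin on the work surface. World frame = base frame: x ahead of the robot, y to its left, z up, the work surface at z = 0. Lengths are in mm, angles in rad, forces in N, time in s.
With the tool pointing down it reaches from about 275 to 825 mm from the base axis. Payload 5.2 kg.
Tool frame: the origin (TCP) lies at the very end of the fingers, on their centre line; the grasp point (between the pads) lies 19 mm behind it; z points along the fingers, y is the direction in which the jaws open and shut (so a half turn about z gives the same grasp; the last joint's range is limited). The gripper opens to 93 mm and grips with 3 to 60 N. Pads are 15 mm wide; open, the fingers measure 128 mm over their backs; the gripper's body (75 mm by 188 mm) begins 65 mm behind the grasp point.
Start: joints at [-1.366, 0.259, 1.535, -0, 1.348, -0.203], TCP at [218.146, -504.894, 218.653] pointing down, gripper open.
Joint ranges: [-3.14, 3.14], [-0.91, 2.08], [0.19, 2.58], [-1.22, 4.36], [0.22, 2.71], [-3.12, 3.12]. Speed limits (rad/s): [2.57, 2.57, 3.14, 3.14, 3.14, 3.14].

### API

Orientations are given as [roll, pitch, yaw] about the fixed x, y, z axes, in that order (R = Rz(yaw) Ry(pitch) Rx(roll)).
In Python, from bench import robot gives the robot as it stands. The module is installed in compiled form; this text tells all that it offers. Calls block until the motion is done:
- robot.move_ptp(position, orientation): joint-space move of the TCP to a pose.
- robot.move_linear(position, ori=None, speed=150, f_stop=None): straight line of the TCP; ori=None keeps the orientation; speed is the mean speed in mm/s. With f_stop (N) it stops when the force on the tool has changed by that much, and returns True; else False.
- robot.move_j(angles): joint-space move.
- robot.move_gripper(opening): opening from 0.0 (shut) to 1.0 (fully open); the grip force is fixed at half the most; returns when the fingers have stopped.
- robot.sleep(seconds).
- robot.inverse_kinematics(position, orientation): joint angles nearest the present ones, or None.
- robot.get_image(name): name is "scene" or "top" or "wrist"; returns a dict with "img" (420x560x3 uint8, blue, green, red), "fovy" (degrees; the focal length in pixels is half the picture's height over the tangent of half this angle, whatever the lens; pixels are square), "cx", "cy" (the principal point, pixels), "k1" (the pictures are not rectified: a ray, as slopes to the right and down, at radius r is drawn at 1 + k1 r^2 times it, then the intrinsics apply), "eye" and "orientation" of the camera in the world. Camera axes: x right, y down, z forward; pixel columns grow to the right and rows downward; lengths in mm; the calibration is good to about 2 mm. A picture is of the moment at which its call begins. There is no depth.
A pose or a line that the arm cannot do raises robot.MotionError and nothing moves.
- robot.hand_in(): hands the job in, once; it reports no verdict.
Readings, each from a call of its own:
- robot.current_t(): time.
- robot.current_qpos(): joint angles.
- robot.current_joint_vel(): joint speeds.
- robot.current_joint_efforts(): joint torques, N m.
- robot.current_tcp_pos(): TCP position.
- robot.current_eef_rot(): TCP orientation.
- robot.current_contact_force(): force on the tool from outside, world axes, zero at the start.
- robot.current_ft_torque(): the same for the moment, N m.
- robot.current_gripper_width(): opening from 0.0 (shut) to 1.0 (fully open).
Only numpy, scipy, OpenCV 4.12 (cv2) and the standard library are available. Lean on these libraries where they do the work, as an engineer would, in place of code of your own. Each camera call takes 0.05 s, during which the arm holds its last target.

### The job

Open the white spice canister that has the red screw cap: unscrew the cap anticlockwise until its thread lets go, lift it straight off, and set it down, right way up and without dropping it, wholly on the round cork mat. Leave the yellow cap on its canister, let go of the red one and leave everything at rest.

Things in the scene. Friction and masses are not known exactly. Their poses are not given: they have to be found in the camera images.
- red_cap_grip (a point): Red screw cap, upright cylinder 48 mm in diameter, 40 mm tall, 50 g, hollow below, on its canister. This point is on its axis, 31 mm above its lower rim, 9 mm below its top: the height to grip, at any yaw; z up. It rests loosely, without drag or push. Turned about 85 degrees anticlockwise from above (increasing yaw) in one grasp it is free; then lift straight up, 30 mm clears the neck.
- red_canister: White canister fixed to the bench under the red cap: 66 mm wide, shoulder 80 mm and neck top 104 mm high; cap's top at 122 mm. Origin: centre of its underside, z up. Coarse two-start thread: holds the cap for its first 45 to 65 degrees of turn, then free until a stop at 115 degrees or more. Angle from this x axis to the cap's x: 2 to 18 degrees at the start, grows as the cap unscrews.
- mat_top (a point): Round cork mat, 120 mm in diameter and 8 mm thick, fixed flat on the bench, where the cap is to be laid. This point is the centre of its upper face, 8 mm above the bench; z up.
- yellow_cap_grip (a point): Yellow cap, same shape and size as the red one, on a second, like canister: to be left on. Point and axes as for the red cap. Nearby stand a green mug (74 mm wide, 75 mm tall) and a clay bowl (116 mm wide, 50 mm tall); canisters and mug stand at least 115 mm apart, centre to centre.
There are look-alikes about, which are no part of the job. What is shaped like the red_canister but black is not meant.

How it is judged:
By the outcome, as a careful person would: the job done as asked, in the order asked, and still so for the second after the job is handed in, with the robot touching nothing.
It also fails if it takes over 40 s, if anything falls off the work surface, if the arm or the gripper's body presses on something with over 40 N, if the wrist force passes 120 N, or if a joint passes its speed limit or range.

## Working session

There is one attempt and no reset: what is moved stays moved. The work goes in short steps, each a Python script; the robot and the scene stay as the last script left them, time stands still between calls to the robot, and variables do not carry over. Pictures are saved under pics/ and viewed, and the job is handed in when it is done.

```bash
mkdir -p pics
python3 - <<'E'
from bench import robot
import cv2
for n in ["scene","top","wrist"]:
    d=robot.get_image(n); cv2.imwrite(f"pics/{n}0.png",d["img"])
    print(n,{k:v for k,v in d.items() if k!="img"})
print(robot.current_t(),robot.current_eef_rot(),robot.current_tcp_pos())
E
```

```text
scene {'fovy': 53.1336515636716, 'cx': 272.5317523021908, 'cy': 208.2839655771571, 'k1': -0.027803864214085344, 'eye': array([945.28282782, 477.06994621, 768.56496342]), 'orientation': array([-2.37475261, -0.00308238,  2.40512917])}
top {'fovy': 46.292152118291014, 'cx': 287.56540623478236, 'cy': 202.86114039131786, 'k1': -0.15154775579710794, 'eye': array([ 444.94521719,   -5.13513225, 1130.37180148]), 'orientation': array([-3.07998541,  0.02327974, -1.57637429])}
wrist {'fovy': 62.23333167451406, 'cx': 276.9106953010011, 'cy': 209.87015794458748, 'k1': -0.07503300641759673, 'eye': array([ 286.91824708, -476.59634558,  383.71879625]), 'orientation': array([ 2.86956787e+00,  1.65576367e-03, -1.16241367e+00])}
0.15 [-3.14029088e+00 -2.55887367e-04  4.07820880e-01] [ 218.06587088 -504.49517642  218.03139817]
```

View pics/scene0.png

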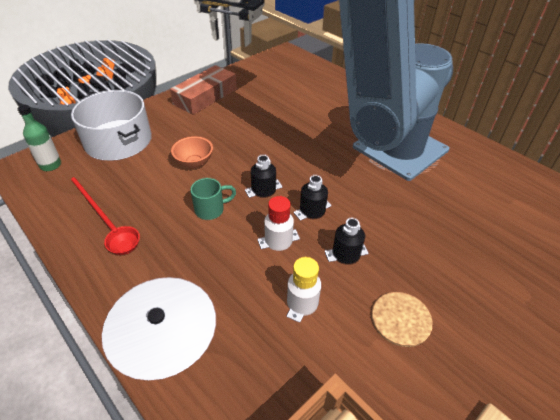

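View pics/top0.png

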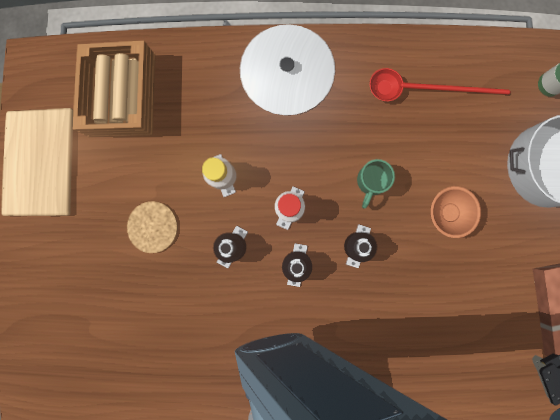

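View pics/wrist0.png

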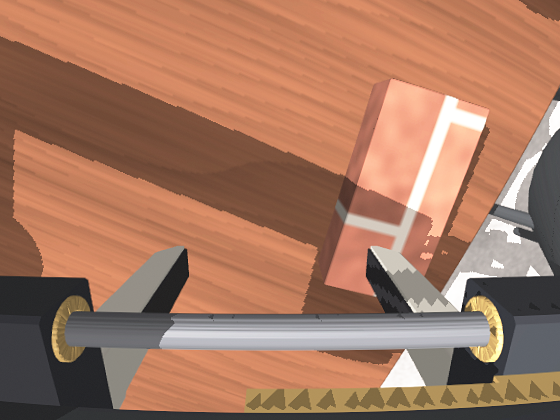

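The red cap on the white canister is at (279,209) in the scene view and (290,206) from above. Possible confusions, by top-view pixel:
- yellow cap: (215,169)
- red ladle bowl: (387,85)
- three black canisters: (228,248), (297,267) and (361,246)
- clay bowl: (455,212)

The mat is at (152,227). I'll measure these next and take a close crop.

```bash
cat > h.py <<'E'
import numpy as np, cv2
from scipy.spatial.transform import Rotation as R
from bench import robot
def ray(d,u,v):
    H=d["img"].shape[0]; f=H/2/np.tan(np.radians(d["fovy"])/2)
    K=np.array([[f,0,d["cx"]],[0,f,d["cy"]],[0,0,1.]])
    p=cv2.undistortPoints(np.array([[[u,v]]],float),K,np.array([d["k1"],0,0,0.]))[0,0]
    return np.array(d["eye"]),R.from_euler("xyz",d["orientation"]).as_matrix()@np.array([p[0],p[1],1])
def onplane(d,u,v,z):
    e,r=ray(d,u,v); return e+r*(z-e[2])/r[2]
def masks(img):
    h=cv2.cvtColor(img,cv2.COLOR_BGR2HSV)
    red=(((h[...,0]<5)|(h[...,0]>174))&(h[...,1]>200)&(h[...,2]>90)).astype(np.uint8)
    yel=((abs(h[...,0].astype(int)-28)<5)&(h[...,1]>190)&(h[...,2]>100)).astype(np.uint8)
    return red,yel
def blobs(m,mn=60):
    n,l,s,c=cv2.connectedComponentsWithStats(m)
    return [(tuple(s[i]),c[i].round(1),l==i) for i in range(1,n) if s[i][4]>mn]
E
python3 - <<'E'
from h import *
for n in ["top","scene"]:
    d=robot.get_image(n); r,y=masks(d["img"])
    for nm,m in(("red",r),("yel",y)):
        for s,c,_ in blobs(m): print(n,nm,s,c,onplane(d,*c,122).round(1))
    x0,y0=(190,140) if n=="top" else (220,140)
    cr=d["img"][y0:y0+170,x0:x0+200] 
    cv2.imwrite(f"pics/crop_{n}.png",cv2.resize(cr,None,fx=3.5,fy=3.5,interpolation=cv2.INTER_CUBIC))
    if n=="top":
        h=cv2.cvtColor(d["img"],cv2.COLOR_BGR2HSV)
        for nm,p,z in (("blk",(228,248),120),("blk",(297,267),120),("blk",(361,246),120),("mug",(376,177),75)): print(nm,onplane(d,*p,z).round())
        sub=d["img"][180:275,110:195]; print(h[227,152],h[227,200])
E
```

```text
blk [415. 141. 120.]
blk [376.  -1. 120.]
blk [ 418. -132.  120.]
mug [ 565. -173.   75.]
[ 17 101 199] [ 12 135 144]
scene red (np.int32(72), np.int32(178), np.int32(67), np.int32(76), np.int32(555)) [111.8 227.9] [ 807.7 -162.4  122. ]
scene red (np.int32(269), np.int32(207), np.int32(21), np.int32(16), np.int32(147)) [279.2 215. ] [528.1  40.8 122. ]
```

Run:
```python
from h import *
for n,c0,z in(("top",(152,227),8),("scene",(402,318),8)):
    d=robot.get_image(n); h=cv2.cvtColor(d["img"],cv2.COLOR_BGR2HSV)
    m=(h[...,2]>150).astype(np.uint8)
    m=cv2.morphologyEx(m,cv2.MORPH_CLOSE,np.ones((5,5)))
    n_,l,s,c=cv2.connectedComponentsWithStats(m); i=l[c0[1],c0[0]]
    cs,_=cv2.findContours((l==i).astype(np.uint8),0,1)
    k=max(cs,key=cv2.contourArea); P=np.array([onplane(d,*q[0],8)[:2] for q in k])
    (x,y),rad=cv2.minEnclosingCircle(P.astype(np.float32)); print(n,s[i],x,y,rad,P.mean(0))
```

```text
top [ 114  191   63   63 2231] 480.623291015625 359.1685791015625 88.20984649658203 [488.57837112 353.81020795]
scene [    0     0   479   420 37675] 530.184814453125 -766.7048950195312 1271.521484375 [ 494.13314439 -336.50289138]
```

```bash
ls pics
```

```text
crop_scene.png
crop_top.png
scene0.png
top0.png
wrist0.png
```

View pics/crop_top.png

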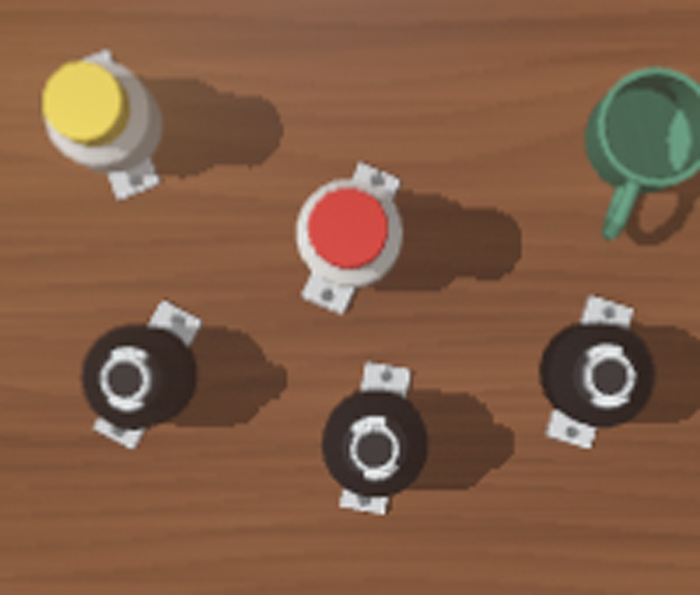

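View pics/crop_scene.png

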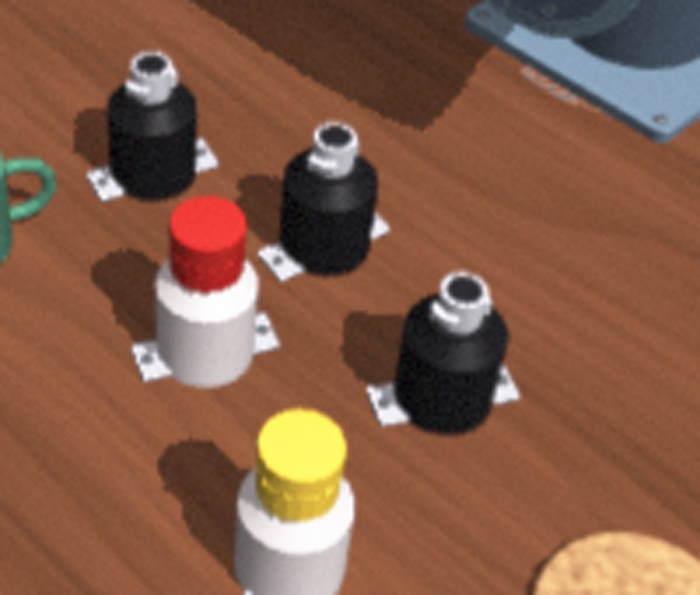

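Run:
```python
from h import *
for n,pts in(("top",[(290,205),(283,205),(215,169),(207,169),(221,178),(152,227),(135,227)]),("scene",[(279,202),(279,215),(306,266),(306,278),(402,318)])):
    d=robot.get_image(n); h=cv2.cvtColor(d["img"],cv2.COLOR_BGR2HSV)
    for u,v in pts: print(n,u,v,h[v,u])
```

```text
top 290 205 [  1 171 210]
top 283 205 [  1 170 211]
top 215 169 [ 25 144 232]
top 207 169 [ 25 143 233]
top 221 178 [ 22 148 134]
top 152 227 [ 17 100 199]
top 135 227 [ 16 100 202]
scene 279 202 [  1 194 242]
scene 279 215 [  1 209 165]
scene 306 266 [ 29 150 255]
scene 306 278 [ 23 182 213]
scene 402 318 [ 17 111 244]
```

The crops confirm the choice: the only red cap sits on the white canister (top view (290,205)), and the three black look-alikes have bare necks. Next I'll measure it from its top face in both views.

```bash
cat >> h.py <<'E'
def face(d,kind,seed,z):
    h=cv2.cvtColor(d["img"],cv2.COLOR_BGR2HSV).astype(int);H,S,V=h[...,0],h[...,1],h[...,2]
    vt=V[seed[1],seed[0]]
    m={"red":((H<7)|(H>174))&(S>130)&(V>vt*.87),"yel":(abs(H-26)<6)&(S>115)&(V>vt*.87),"mat":(H>13)&(H<23)&(S<150)&(V>150)}[kind].astype(np.uint8)
    m=cv2.morphologyEx(m,cv2.MORPH_CLOSE,np.ones((3,3)))
    n,l,s,c=cv2.connectedComponentsWithStats(m);i=l[seed[1],seed[0]]
    k=max(cv2.findContours((l==i).astype(np.uint8),0,1)[0],key=cv2.contourArea)
    k=cv2.convexHull(k) 
    P=np.array([onplane(d,*q[0],z)[:2] for q in k]).astype(np.float32)
    e=cv2.fitEllipse(P) if len(P)>5 else None
    return e,s[i]
E
python3 - <<'E'
from h import *
for n,S in(("top",[("red",(290,205),122),("yel",(214,168),122),("mat",(152,227),8)]),("scene",[("red",(279,203),122),("yel",(306,268),122),("mat",(402,318),8)])):
    d=robot.get_image(n)
    for k,s,z in S: print(n,k,*face(d,k,s,z))
E
```

```text
top red ((503.7303161621094, 15.427846908569336), (44.88351058959961, 45.23465347290039), 34.41950607299805) [278 194  22  22 385]
top yel ((580.3563232421875, 173.31834411621094), (45.18545150756836, 45.95306396484375), 127.43827056884766) [203 158  21  22 374]
top mat ((460.9263916015625, 338.7113342285156), (119.44010162353516, 120.57235717773438), 97.29544067382812) [ 127  201   50   52 2040]
scene red ((504.9900817871094, 15.628870964050293), (44.61036682128906, 46.521968841552734), 159.63185119628906) [269 196  21  16 260]
scene yel ((587.32568359375, 179.70413208007812), (46.715213775634766, 70.62454223632812), 140.26966857910156) [294 257  25  31 484]
scene mat ((463.2893371582031, 337.5099792480469), (118.40330505371094, 120.87188720703125), 133.7640380859375) [ 372  292   60   55 2473]
```

Run:
```python
from h import *
for yaw in np.radians(range(-180,181,45)):
    for p in ([504,15.5,94],[462,338,20]):
        q=robot.inverse_kinematics(p,[np.pi,0,yaw]); print(round(np.degrees(yaw)),p,None if q is None else np.round(q,2))
```

```text
-180 [504, 15.5, 94] [-0.19  0.3   1.81  0.    1.03 -1.76]
-180 [462, 338, 20] [ 0.44  0.5   1.71  0.    0.93 -1.13]
-135 [504, 15.5, 94] [-0.19  0.3   1.81  0.    1.03 -2.55]
-135 [462, 338, 20] [ 0.44  0.5   1.71  0.    0.93 -1.92]
-90 [504, 15.5, 94] [-0.19  0.3   1.81 -0.    1.03  2.95]
-90 [462, 338, 20] [ 0.44  0.5   1.71  0.    0.93 -2.7 ]
-45 [504, 15.5, 94] [-0.19  0.3   1.81 -0.    1.03  2.17]
-45 [462, 338, 20] [ 0.44  0.5   1.71 -0.    0.93  2.79]
0 [504, 15.5, 94] [-0.19  0.3   1.81 -0.    1.03  1.38]
0 [462, 338, 20] [ 0.44  0.5   1.71 -0.    0.93  2.01]
45 [504, 15.5, 94] [-0.19  0.3   1.81 -0.    1.03  0.59]
45 [462, 338, 20] [ 0.44  0.5   1.71 -0.    0.93  1.22]
90 [504, 15.5, 94] [-0.19  0.3   1.81 -0.    1.03 -0.19]
90 [462, 338, 20] [ 0.44  0.5   1.71 -0.    0.93  0.44]
135 [504, 15.5, 94] [-0.19  0.3   1.81  0.    1.03 -0.98]
135 [462, 338, 20] [ 0.44  0.5   1.71 -0.    0.93 -0.35]
180 [504, 15.5, 94] [-0.19  0.3   1.81  0.    1.03 -1.76]
180 [462, 338, 20] [ 0.44  0.5   1.71  0.    0.93 -1.13]
```

Run:
```python
from h import *
robot.move_ptp([504,15.5,235],[np.pi,0,np.radians(40)])
print(robot.current_tcp_pos(),robot.current_eef_rot(),robot.current_gripper_width(),robot.current_t())
for n in("wrist","scene"):
    d=robot.get_image(n); cv2.imwrite(f"pics/{n}1.png",d["img"])
    if n=="wrist":
        h=cv2.cvtColor(d["img"],cv2.COLOR_BGR2HSV)
        print(d["eye"]); print([(s,c,onplane(d,*c,122)) for s,c,_ in blobs(((h[...,0]<7)&(h[...,1]>170)).astype(np.uint8),800)])
```

```text
[504.11783032  14.66371035 234.93236511] [3.14142234e+00 2.17966057e-04 6.96954906e-01] 1.0036728994434538 2.6833
[561.66136084  61.08771114 400.69924163]
[((np.int32(249), np.int32(171), np.int32(57), np.int32(62), np.int32(2689)), array([277.1, 201.9]), array([507.32445704,  15.28978508, 122.        ]))]
```

View pics/wrist1.png

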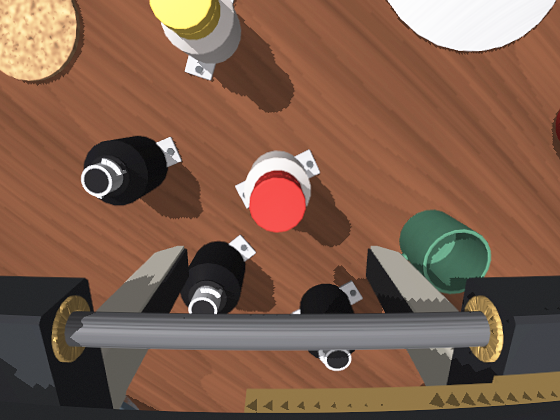

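The wrist view shows the red cap's top face at about (277,204), centred between the fingers. I'll fit it to refine the position.

Run:
```python
from h import *
d=robot.get_image("wrist"); print(*face(d,"red",(277,205),122), *face(d,"mat",(30,40),8))
```

```text
((505.10577392578125, 13.832900047302246), (45.87847900390625, 46.330421447753906), 167.54681396484375) [ 249  178   56   54 2358] ((459.9294738769531, 325.2124328613281), (97.42936706542969, 112.83773803710938), 75.62237548828125) [   0    0   77   81 5444]
```

Run:
```python
from h import *
o=[np.pi,0,np.radians(40)]
r=lambda:print(round(robot.current_t(),2),robot.current_tcp_pos().round(2),np.degrees(robot.current_eef_rot()[2]).round(1),"F",np.round(robot.current_contact_force(),1),"M",np.round(robot.current_ft_torque(),2),"w",round(robot.current_gripper_width(),4))
print(robot.move_linear([504.6,14.9,94],o,speed=100,f_stop=10)); r()
robot.move_gripper(0.45); r()
robot.move_gripper(0.0); r()
d=robot.get_image("scene"); cv2.imwrite("pics/scene2.png",d["img"][100:310,170:450].repeat(2,0).repeat(2,1))
```

```text
False
4.39 [505.08  14.83  94.6 ] 40.0 F [0.1 0.3 0.1] M [ 0.   -0.02  0.05] w 1.0034
5.17 [504.59  14.89  94.  ] 40.0 F [0.7 0.1 0. ] M [-0.02  0.07 -0.05] w 0.5082
5.39 [504.6   14.9   94.01] 40.0 F [-0.1  0.6  0.5] M [-0.07 -0.04  0.01] w 0.5065
```

View pics/scene2.png

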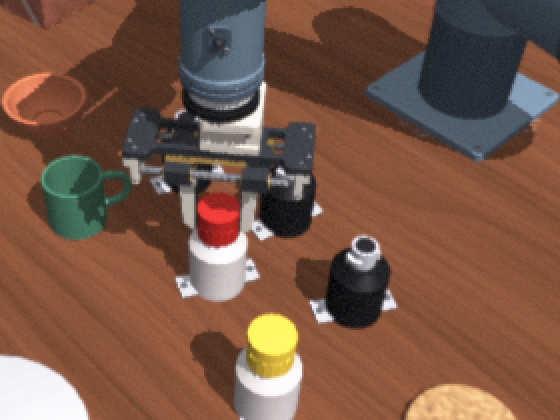

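The jaws hold the cap (width about 47 mm) and side loads are negligible. I'll turn it anticlockwise in steps by joint 6.

Run:
```python
from h import *
r=lambda:print(round(robot.current_t(),2),robot.current_tcp_pos().round(2),np.degrees(robot.current_eef_rot()[2]).round(1),"F",np.round(robot.current_contact_force(),1),"M",np.round(robot.current_ft_torque(),2),"w",round(robot.current_gripper_width(),4))
for a in (15,30,45,60,75,90):
    q=robot.inverse_kinematics([504.6,14.9,94],[np.pi,0,np.radians(40+a)])
    robot.move_j(q); r()
d=robot.get_image("wrist"); cv2.imwrite("pics/wrist3.png",d["img"])
```

```text
5.8 [504.6   14.92  93.98] 54.8 F [-0.2  0.3 -0.3] M [-0.04 -0.03  0.03] w 0.5131
6.16 [504.6   14.92  93.99] 69.7 F [ 0.2 -0.2 -0.5] M [-0.09 -0.02 -0.  ] w 0.5079
6.52 [504.58  14.89  93.96] 84.6 F [ 0.1 -0.2 -0.5] M [-0.02 -0.04  0.06] w 0.5094
6.88 [504.59  14.89  94.01] 99.6 F [-0.7 -0.2 -0.1] M [-0.03 -0.08 -0.01] w 0.5086
7.23 [504.61  14.89  94.01] 114.6 F [-0.9 -0.5  0.8] M [-0.01 -0.12 -0.03] w 0.5106
7.59 [504.61  14.9   94.  ] 129.6 F [ 0.6 -0.3  0.4] M [ 0.01 -0.16  0.04] w 0.5082
```

View pics/wrist3.png

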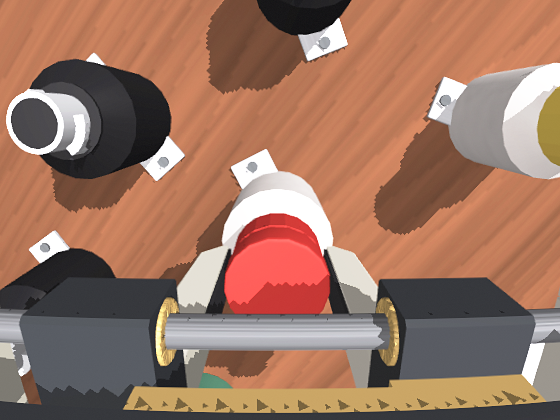

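The wrist view shows the cap at (277,270) between the pads after a 90° turn, with no resisting torque. I'll lift gently, with a force stop in case the thread still holds.

Run:
```python
from h import *
r=lambda:print(round(robot.current_t(),2),robot.current_tcp_pos().round(2),np.degrees(robot.current_eef_rot()[2]).round(1),"F",np.round(robot.current_contact_force(),1),"M",np.round(robot.current_ft_torque(),2),"w",round(robot.current_gripper_width(),4))
r();s=robot.move_linear([504.6,14.9,104],speed=20,f_stop=6); print(s); r()
if not s:
    s=robot.move_linear([504.6,14.9,174],speed=80,f_stop=8); print(s); r()
for n in("wrist","scene"):
    d=robot.get_image(n); cv2.imwrite(f"pics/{n}4.png",d["img"])
```

```text
7.64 [504.59  14.91  94.01] 129.6 F [-1.3 -0.4 -0. ] M [ 0.02 -0.12  0.04] w 0.5119
False
8.29 [504.63  14.89 104.05] 130.0 F [ 0.3 -0.8 -1. ] M [-0.04 -0.19  0.02] w 0.5078
False
9.32 [504.2   14.97 173.47] 130.0 F [-0.1 -0.3 -1.1] M [-0.03 -0.15  0.03] w 0.5106
```

View pics/scene4.png

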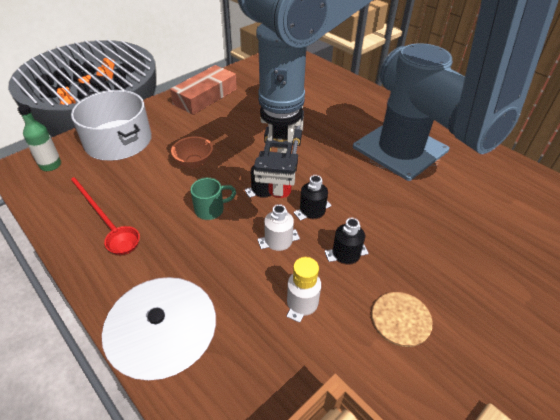

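View pics/wrist4.png

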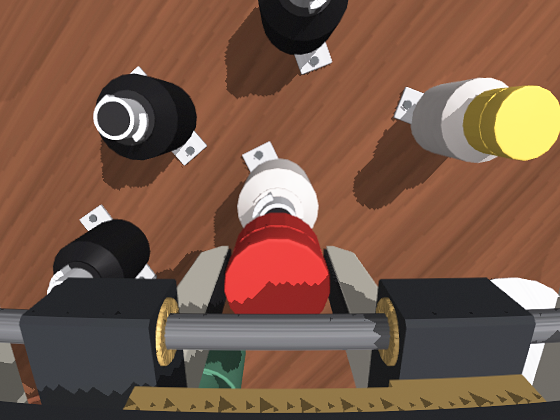

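The cap is off: it's in the gripper, and the white neck at scene (279,212) is bare. Next I'll carry it to the mat and lower it until it touches.

Run:
```python
from h import *
r=lambda:print(round(robot.current_t(),2),robot.current_tcp_pos().round(2),np.degrees(robot.current_eef_rot()[2]).round(1),"F",np.round(robot.current_contact_force(),1),"M",np.round(robot.current_ft_torque(),2),"w",round(robot.current_gripper_width(),4))
robot.move_linear([504.6,14.9,200],speed=80)
robot.move_linear([462,338,200],speed=150); r()
d=robot.get_image("top"); cv2.imwrite("pics/top5.png",d["img"])
robot.move_linear([462,338,45],speed=100); r()
print(robot.move_linear([462,338,17],speed=15,f_stop=4)); r()
d=robot.get_image("scene"); cv2.imwrite("pics/scene5.png",d["img"])
d=robot.get_image("wrist"); cv2.imwrite("pics/wrist5.png",d["img"])
```

```text
12.22 [462.21 337.46 200.02] 130.0 F [-0.3 -0.5 -1. ] M [ 0.02 -0.1   0.04] w 0.5104
13.97 [462.46 338.23  45.66] 130.0 F [ 0.8 -0.1 -0.3] M [ 0.03 -0.12  0.01] w 0.5097
True
15.45 [461.98 338.    19.97] 130.0 F [ 0.1 -0.1  4.5] M [-0.02 -0.14  0.02] w 0.5112
```

View pics/scene5.png

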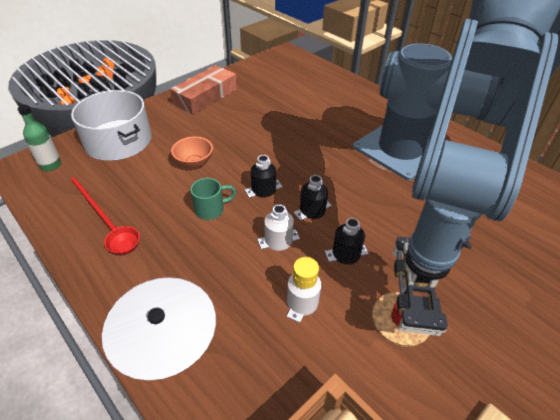

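View pics/wrist5.png

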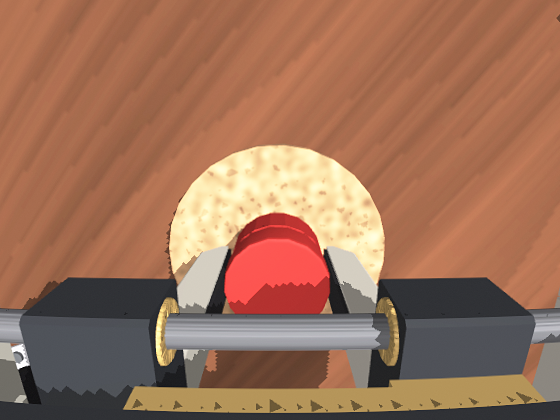

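Contact came at z = 19.97, against 20 expected, and the cap sits centred on the mat (cap at (277,270) in the wrist view). I'll release and withdraw.

Run:
```python
from h import *
robot.move_gripper(1.0); robot.sleep(0.2)
robot.move_linear([462,338,130],speed=60); robot.move_linear([462,338,220],speed=120)
robot.move_ptp([330,200,260],[np.pi,0,np.radians(90)]); robot.sleep(0.5)
print(robot.current_t(),robot.current_contact_force(),robot.current_gripper_width())
for n in("scene","top"):
    d=robot.get_image(n); cv2.imwrite(f"pics/{n}6.png",d["img"])
    h=cv2.cvtColor(d["img"],cv2.COLOR_BGR2HSV)
    print(n,[(s,c,onplane(d,*c,48).round(1)) for s,c,_ in blobs(((h[...,0]<7)&(h[...,1]>165)).astype(np.uint8),150)])
```

```text
20.8417 [ 0.12992322 -0.15702577  0.20768675] 0.9962433802428122
scene [((np.int32(71), np.int32(177), np.int32(69), np.int32(78), np.int32(1193)), array([113. , 228.7]), array([ 791.1, -231.6,   48. ])), ((np.int32(392), np.int32(297), np.int32(27), np.int32(31), np.int32(614)), array([405. , 311.9]), array([473.9, 341.9,  48. ]))]
top [((np.int32(370), np.int32(68), np.int32(140), np.int32(33), np.int32(1442)), array([413.1,  85.7]), array([ 776.5, -267. ,   48. ])), ((np.int32(139), np.int32(217), np.int32(21), np.int32(20), np.int32(347)), array([148.9, 226.8]), array([460.2, 331.3,  48. ]))]
```

View pics/scene6.png

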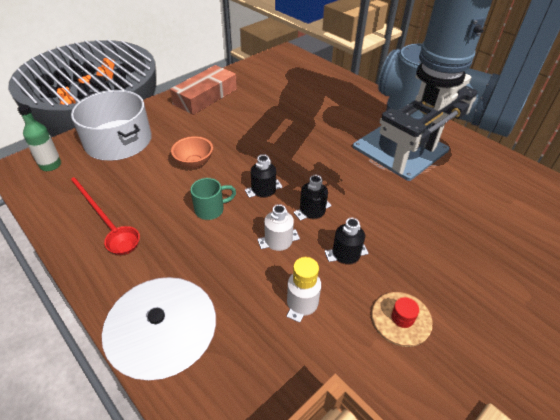

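View pics/top6.png

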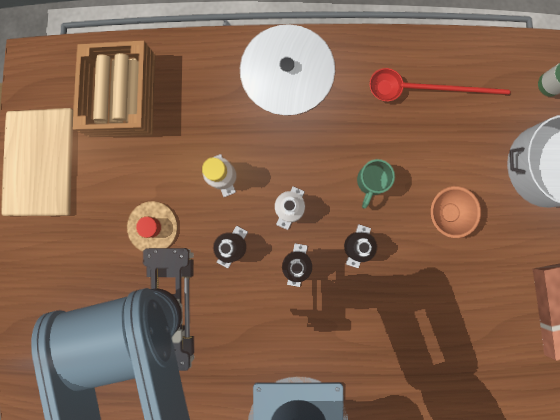

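The cap stands upright near the middle of the mat (scene (405,312), top (149,227)). The yellow cap is still on its canister at scene (306,273), and the arm is clear.

```bash
python3 -c "
from h import *
print(abs(robot.current_joint_vel()).max()); robot.hand_in(); print(robot.current_t())"
```

```text
0.0038572877936407365
the job is handed in; nothing more can be done
the job is handed in; nothing more can be done
```

The red cap is off its canister and standing upright on the cork mat, and I handed the job in after about 21 s. I gripped the cap at its grip height, turned it 90° anticlockwise in one grasp, and lifted it straight off with no thread resistance. I then lowered it until it touched the mat, at the expected height and about 4.5 N, and let go.

- **Last checks:** both final pictures show the red cap upright and well inside the mat, within about 12 mm of its centre. The white canister's neck is bare and the yellow cap is still on its canister. The gripper was open, and the force reading was about zero.
- **Disagreements:** my early estimates of the red cap differed by 1–2 mm between cameras, so I used their mean. The final cap positions differ by up to about 14 mm between cameras, mostly because those masks include the cap's side. In two early views (yellow cap in the scene view, mat in the wrist view) the outline fit was poor. I didn't use either fit.

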